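# Clamp a candle stand to its altar anchor

## Robot

A 6-joint arm with a two-finger parallel gripper is mounted at the origin on the work surface. World frame = base frame: x ahead of the robot, y to its left, z up, the work surface at z = 0. Lengths are in mm, angles in rad, forces in N, time in s.
With the tool pointing down it reaches from about 325 to 775 mm from the base axis. Payload 9.3 kg.
Tool frame: the origin (TCP) lies midway between the tips of the shut fingers; the grasp point (between the pads) lies 19 mm behind it; z points along the fingers, y is the line along which they close (so a half turn about z gives the same grasp; the last joint's range is limited). The gripper opens to 85 mm and grips with 20 to 120 N. Pads are 22 mm wide; open, the fingers measure 114 mm over their backs; the gripper's body (76 mm by 85 mm) begins 54 mm behind the grasp point. The pads swing forward as they close: fully open they stand 13 mm farther back than shut.
Start: joints at [-1.359, 0.259, 0.021, 1.334, 0, 1.418], TCP at [196.212, -513.807, 231.279] pointing down, gripper open.
Joint ranges: [-3.04, 3.04], [-0.91, 1.82], [-1.04, 1.36], [-1.92, 1.95], [-1.52, 1.45], [-3.14, 3.14]. Speed limits (rad/s): [2.22, 2.22, 2.79, 3.14, 3.14, 3.14].

## Interface

Orientations are given as a unit quaternion [w, x, y, z].
In Python, from rig import r gives the robot as it stands.
- The arm moves only by the shell command python3 -m creep 'ROWS' [FORCE]. ROWS is JSON, one flat list of numbers, 7 for each row, row after row: the shift along the tool's x, y, z as a fraction of full scale, then the turn, a rotation vector about the tool's x, y, z as a fraction of full scale, then the opening, from 0 (shut) to 1 (fully open). A call has exactly 5 rows; each row shifts and turns the commanded pose from where the row before left it, along the tool's axes as they then stand; what a row does not reach is not made up. Full scale, the value 1, is 600 mm for a shift and 180 degrees for a turn. A row lasts 1/12 s, in which the tool goes at most 41.7 mm and 7.16 degrees, less where a joint would pass 70% of its speed; a pose out of reach is approached as far as the arm can. A call with a number of a shift or a turn outside -1 to 1 is refused whole. A call with a gripper value outside its range is refused whole. The fingers move at their own pace and stop on an object; FORCE is the grip in N (left out, the last holds). Time passes only in rows, so rows that do not move let the fingers close, or fill a call up. It gives the time, the measured TCP pose, the force, the opening and the grip force at its end, in the units of the state.
- r.get_state(): the state, without advancing time (a new reading comes with each control period).
- r.read_camera(name): name is "scene" or "top" or "wrist"; returns a dict with "frame" (384x512x3 uint8, blue, green, red), "fx", "fy", "cx", "cy" (pixels), "world_from_camera" (4x4, takes a point from camera to world coordinates). Camera axes: x right, y up, looking along -z (the intrinsics and any distortion apply to the point x, -y, -z); pixel columns grow to the right and rows downward; lengths in mm; the calibration is good to about 2 mm. A picture is of the moment at which its call begins. There is no depth.
- r.finish_job(): hands the job in; it is judged then, once.
The state is a dict: "time": time; "qpos": joint angles; "qd": joint speeds; "joint_efforts": joint torques, N m; "tcp_pos": TCP position; "tcp_rot": TCP orientation; "wrist_force": force on the tool from outside, world axes, zero at the start; "ft_torque": the same for the moment, N m; "grip_width": opening from 0.0 (shut) to 1.0 (fully open); "finger_force": force on a finger pad.
Only numpy, scipy, OpenCV 4.12 (cv2) and the standard library are available. Lean on these libraries where they do the work, as an engineer would, in place of code of your own. Each camera call takes 0.05 s, during which the arm holds its last target. There are 200 camera calls.

## Task

Set the candle stand on the long steel anchor plate and slide its forked foot under the brass ring until the end of the slot rests against the threaded stud. Then wind the ring down the stud by its crank grip, clockwise as seen from above, for as many turns as it takes, and stop once it bites and the turning clearly stiffens: the foot must be pressed firmly but never crushed. Let go and leave the other things on the table where they are.

Things in the scene. Friction and masses are not known exactly. Their poses are not given: they have to be found in the camera images.
- anchor: fixed dark steel plate 285 x 90 x 12 mm on the table. Origin on the stud's axis at table height; x points along the plate the way the foot is slid home, z up. The plate spans x -245 to +40, y -45 to +45 mm. An upright threaded stud, 12 mm thick, its top 82 mm above the table, stands at x = y = 0
- stud (a point): point on the stud's axis at the plate's top face, 12 mm above the table
- rails (a point): point on the plate's top face midway between the mouths of its two guide rails, 55 mm before the stud. The rails are 10 mm high; straight and 44 mm apart from 25 mm before the stud to 35 mm past it; before that they flare, to 62 mm apart at the mouths. Farther back the plate is flat and free
- ring: brass threaded ring, 58 mm wide, 14 mm high, started on the stud. One turn clockwise from above lowers it 6 mm. Origin on the stud axis 8 mm below the ring's underside; x points to the crank grip and turns with it, z up. A dark collar 40 mm wide below it is what presses the foot: its lower face lies within 2.5 mm of the origin's height, unmeasured and different each time, so the bite must be felt
- ring_top (a point): centre of the ring's top face, 22 mm above the ring's origin. Bites 0.9 to 2.7 turns from the start. Until then winding drags under 1 N at the grip; after the bite the press on the foot rises 10 N every 20 degrees and the drag by 1.2 to 2 N per 10 N. Right: 3 to 4 N of drag in slow turning, about 20 N on the foot (6 N is too little, 50 N crushes it). At rest after a brisk move the force can read the other way. The ring stays where it is left
- grip_mid (a point): point to hold on the crank grip: an upright wooden sleeve 18 mm thick, 44 mm high, 48 mm from the stud axis on the ring's arm. The point is on its axis, 18 mm below its top, 26 mm above the arm, 47 mm above the ring's origin. The sleeve spins freely on its own axis (an unturning hand can lead it round in circles) and gives 5 mm in and out along the arm on a soft spring
- stand: loose candle stand, 0.5 to 0.8 kg: square wooden post 26 x 26 mm, 96 mm high, brass cup on top to 104 mm, block 40 x 38 mm at its base up to 30 mm, on a flat steel foot 10 mm thick, 40 mm wide. Origin: middle of the post at the foot's underside; x along the foot to the fork, z up. The foot spans x -35 to +144 mm; from +112 on an open slot 16 mm wide splits it
- slot (a point): where the stud's axis lies once the foot is home: 118 mm ahead of the stand's origin, 5 mm above the foot's underside (half its thickness)
- figure: small brass seated figure, 68 mm wide, 108 mm high, to be left alone; origin at its underside
- bowl: dark glazed bowl, 120 mm wide, 75 mm high, to be left alone; origin at its underside
- bottle: clear bottle, 60 mm wide, 190 mm high, to be left alone; origin at its underside
- tub: low green tub with white lid, 64 mm wide, 50 mm high, to be left alone; origin at its underside
- bell: brass hand bell, 52 mm wide, 78 mm high, to be left alone; origin at its underside
- cards: cardboard box of cards 85 x 60 x 26 mm, to be left alone; origin at its underside
- brush: brush 170 mm long lying on the table, to be left alone
Not all that is in view belongs to the job. Of the things that look like the stand, take the one that is farthest to the robot's right at the start.

How it is judged (in metres and radians):
On the way, in this order (a step that is already met when the one before it is completed fails the run):
1. the forked foot lies flat on the anchor plate with the end of its slot at the stud (within 5 mm) (horizontal distance between slot and stud below 0.005 m and angle between stand's own z axis and vertical below 0.05 rad and z of slot in the frame of anchor below 0.02 m), for 0.2 s.
2. the ring presses on the foot with more than 6 N (horizontal distance between slot and stud below 0.005 m and contact force between ring and stand above 6 N), for 0.3 s.
At the end, for the whole second after the job is handed in: the stand is upright and at rest on the plate, the stud at the end of its slot (within 5 mm), and the ring, let go, presses on the foot with more than 6 N (all of step 2 and angle between stand's own z axis and vertical below 0.05 rad and z of slot in the frame of anchor below 0.02 m and linear speed of stand below 0.02 m/s); the robot touches nothing.
It fails at once if the ring crushes the foot (more than 50 N) (contact force between ring and stand above 50 N).
It fails at once if the stand is tipped by more than about 30 degrees (angle between stand's own z axis and vertical above 0.52 rad).
It fails at once if another thing on the table is moved by more than 30 mm (distance of any of figure, bowl, bottle, tub, bell, cards, brush from where it was at the start of the episode above 0.03 m).
It also fails if it takes over 72 s, if anything falls off the work surface, if the arm or the gripper's body presses on something with over 40 N, if the wrist force passes 120 N, or if a joint passes its speed limit or range.

## Working session

There is one attempt and no reset: what is moved stays moved. The work goes in short steps, Python scripts to look and compute and a shell command to move; the robot and the scene stay as the last step left them, time stands still between calls to the robot, and variables do not carry over. Pictures are saved under pics/ and viewed, at most 10 in all, crops included, and the job is handed in when it is done.

```bash
ls; mkdir -p pics; python3 - <<'E'
from rig import r
import cv2,numpy as np
for n in("scene","top"):
    c=r.read_camera(n);cv2.imwrite(f"pics/{n}0.png",c["frame"])
    print(n,c["fx"],c["fy"],c["cx"],c["cy"],np.round(c["world_from_camera"],3).tolist(),[k for k in c])
s=r.get_state();print(s)
E
```

```text
pics
scene 416.6955255672003 416.6955255672003 257.30550264211104 182.97778233941173 [[-0.794, -0.522, 0.312, 927.237], [0.608, -0.673, 0.42, 498.599], [-0.009, 0.524, 0.852, 1106.518], [0.0, 0.0, 0.0, 1.0]] ['frame', 'fx', 'fy', 'cx', 'cy', 'world_from_camera']
top 481.2135512265571 481.2135512265571 252.84562297289713 185.96977388995094 [[-0.031, 0.981, -0.189, 327.812], [-0.999, -0.029, 0.014, 16.685], [0.008, 0.189, 0.982, 1246.178], [0.0, 0.0, 0.0, 1.0]] ['frame', 'fx', 'fy', 'cx', 'cy', 'world_from_camera']
{'time': 0.1, 'qpos': array([-1.35861270e+00,  2.59117899e-01,  2.08661982e-02,  1.33369854e+00,
       -3.38278217e-05,  1.41821050e+00]), 'qd': array([-0.00174195, -0.00155999,  0.00139   ,  0.0023968 ,  0.00068935,
        0.000293  ]), 'joint_efforts': array([ 8.36681575e-03, -5.56689334e+01,  3.45074522e+01,  1.14770973e-02,
        5.12549832e-06,  8.04377919e-06]), 'tcp_pos': array([ 196.14577043, -513.57736352,  230.74763486]), 'tcp_rot': array([-5.76196421e-04,  9.83413793e-01,  1.81375242e-01, -3.40965231e-05]), 'wrist_force': array([-0.79824352,  0.9512316 , -0.01241182]), 'ft_torque': array([0.03333416, 0.02085072, 0.01671713]), 'finger_force': 0.0, 'grip_width': 0.9970989810210232}
```

View pics/scene0.png

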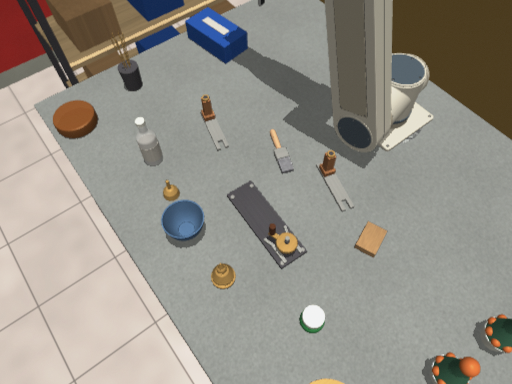

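View pics/top0.png

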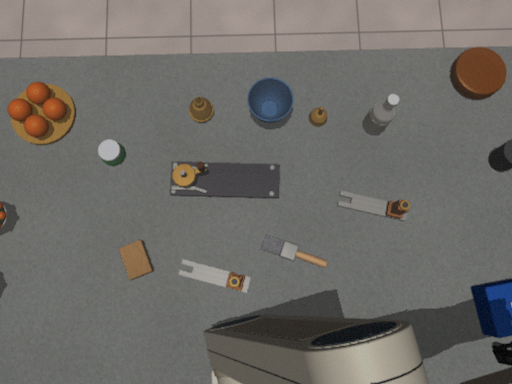

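Seen in both pictures: the stand-like candidates are A at top (235,282) / scene (329,160), and B at top (400,208) / scene (207,105). B is farther right (−y). The anchor is at top (225,180), with the ring at (184,175) and the grip at about (201,168). I'll check B and the anchor in a close crop.

```bash
cat > h.py <<'E'
from rig import r
import cv2,numpy as np
from scipy.spatial.transform import Rotation as R
def ray(c,u,v):
    T=np.array(c["world_from_camera"]);d=T[:3,:3]@np.array([(u-c["cx"])/c["fx"],-(v-c["cy"])/c["fy"],-1]);return T[:3,3],d
def pt(c,u,v,z):
    o,d=ray(c,u,v);return o+d*(z-o[2])/d[2]
def px(c,p):
    T=np.array(c["world_from_camera"]);q=T[:3,:3].T@(np.array(p)-T[:3,3]);return [c["cx"]+c["fx"]*q[0]/-q[2],c["cy"]-c["fy"]*q[1]/-q[2]]
E
python3 - <<'E'
from h import *
c=r.read_camera("top");f=c["frame"]
a=cv2.resize(f[180:230,325:425],None,fx=8,fy=8,interpolation=cv2.INTER_CUBIC)[:, :800]
b=cv2.resize(f[150:174+26,165:285],None,fx=6.66,fy=4*1,interpolation=cv2.INTER_CUBIC)
b=cv2.resize(f[155:203,165:285],(800,320)[::1],interpolation=cv2.INTER_CUBIC)
b=cv2.resize(f[155:205,160:285],(500,200),interpolation=cv2.INTER_CUBIC)
o=np.zeros((600,800,3),np.uint8);o[:400]=a;o[400:,:500]=b
cv2.imwrite("pics/crop.png",o)
h=cv2.cvtColor(f,cv2.COLOR_BGR2HSV)
# plate mask dark
m=(h[...,2]<85).astype(np.uint8);m[:150]=0;m[210:]=0;m[:,:160]=0;m[:,290:]=0
m=cv2.morphologyEx(m,cv2.MORPH_CLOSE,np.ones((5,5)))
k=max(cv2.findContours(m,0,1)[0],key=cv2.contourArea);bx=cv2.boxPoints(cv2.minAreaRect(k));print(bx)
for u,v in bx:print(pt(c,u,v,12).round(0))
E
```

```text
[[169.82698 195.5744 ]
 [170.73149 161.20346]
 [279.4983  164.06573]
 [278.59375 198.43668]]
[547. 215.  12.]
[638. 213.  12.]
[622. -73.  12.]
[531. -67.  12.]
```

View pics/crop.png

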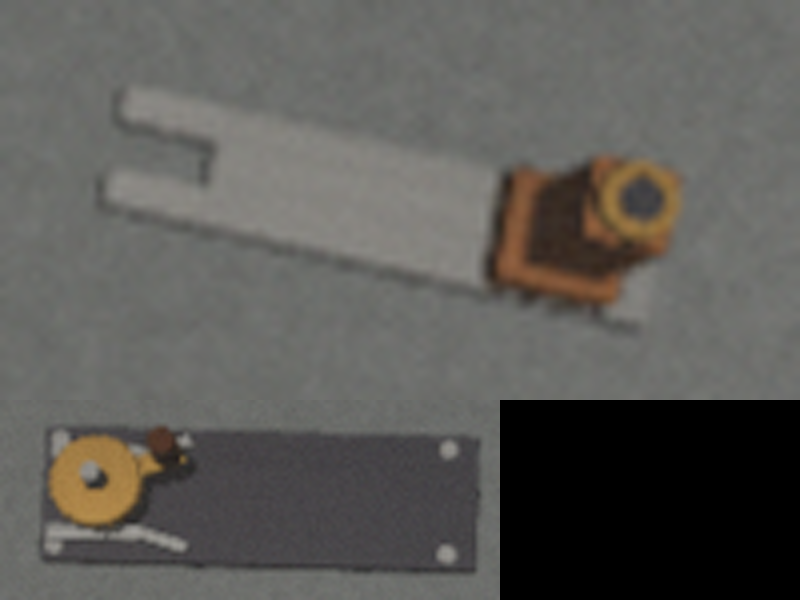

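The crop confirms B is a stand with its fork to the left. The fork tips are at top px (340,193) and (338,204), the slot end at (351,200.6) and the cup at (405,205). The ring is at (184,175) and the grip top at (200.5,166).

```bash
cat >> h.py <<'E'
def tri(c1,p1,c2,p2):
    A=[];b=[]
    for c,p in((c1,p1),(c2,p2)):
        o,d=ray(c,*p);d=d/np.linalg.norm(d);M=np.eye(3)-np.outer(d,d);A.append(M);b.append(M@o)
    return np.linalg.lstsq(np.vstack(A),np.hstack(b),rcond=None)[0]
def rot(s):
    w,x,y,z=s["tcp_rot"];return R.from_quat([x,y,z,w])
def go(tgt,xdir=None):
    "needed tool shift (fraction and mm) and yaw about tool z so that tool x has heading xdir (rad), mod pi"
    s=r.get_state();M=rot(s).as_matrix()
    d=M.T@(np.array(tgt)-s["tcp_pos"]);print("tcp",s["tcp_pos"].round(1),"tool mm",d.round(1),"frac",(d/600).round(4))
    h=np.arctan2(M[1,0],M[0,0]);print("heading tool x",np.degrees(h).round(2))
    if xdir is not None:
        t=-((xdir-h+np.pi/2)%np.pi-np.pi/2);print("turn z deg",np.degrees(t).round(2),"frac",(t/np.pi).round(4), "q6",s["qpos"][5].round(3))
E
python3 - <<'E'
from h import *
c=r.read_camera("top");s=r.read_camera("scene")
t1=pt(c,340,193.1,10);t2=pt(c,338.1,203.75,10);sl=pt(c,351.25,200.6,10);cup=pt(c,405,205,104)
print(t1,t2,sl,cup)
m=(t1+t2)/2;d=m-cup;print("len",np.hypot(*d[:2]),"slot",np.hypot(*(sl-cup)[:2]),"yaw",np.degrees(np.arctan2(d[1],d[0])))
f=s["frame"]
for n,z in(("ring",55),("grip",98)):
    p=dict(ring=(183.75,175),grip=(200.5,166.2))[n];print(n,pt(c,*p,z), px(s,pt(c,*p,z)))
cv2.imwrite("pics/scr.png",cv2.resize(f[180:280,220:320],(600,600),interpolation=cv2.INTER_CUBIC))
print("stud axis from plate");
P=np.array([[547,215],[638,213],[622,-73],[531,-67]],float)
e1=P[:2].mean(0);e0=P[2:].mean(0);x=(e1-e0)/np.linalg.norm(e1-e0);print(e0+x*245,e1-x*40,np.degrees(np.arctan2(x[1],x[0])))
E
```

```text
[ 540.23215985 -228.17624333   10.        ] [ 512.28276338 -221.38012962   10.        ] [ 519.54131379 -256.22010778   10.        ] [ 490.38610551 -364.18691866  104.        ]
len 143.9498134801509 slot 111.83406646675246 yaw 75.57020789881186
ring [590.71200781 173.31507244  55.        ] [np.float64(286.11770439536474), np.float64(240.1056862147068)]
grip [602.05213186 126.64538714  98.        ] [np.float64(272.5619642876924), np.float64(223.24039020534144)]
stud axis from plate
[590.28096402 174.61211137] [590.25004669 174.06332876] 86.7754773934801
```

View pics/scr.png

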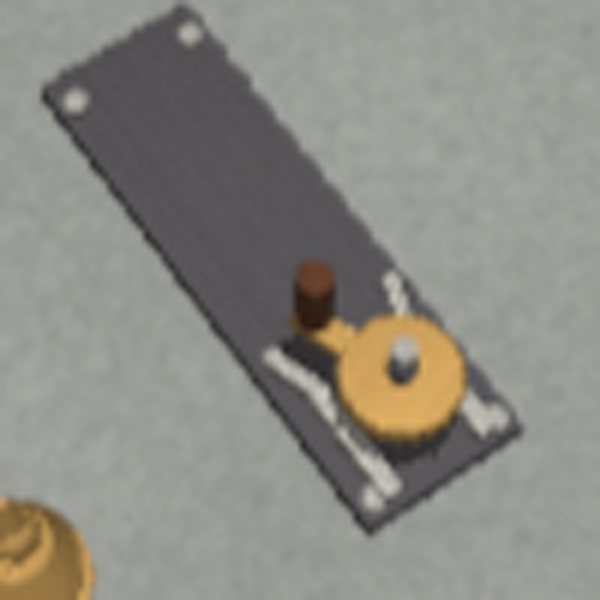

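The view shows the ring at crop (400,375) and the grip top at (314,275), i.e. scene px (272.3,225.8). This agrees with the top view. Next I go above stand B.

```bash
python3 - <<'E'
from h import *
go([490.4,-364.2,150],np.radians(75.6))
E
```

```text
tcp [ 196.2 -513.7  231. ] tool mm [328.2 -34.6  81. ] frac [ 0.547  -0.0577  0.135 ]
heading tool x 20.9
turn z deg -54.7 frac -0.3039 q6 1.418
```

```bash
python3 -m creep '[0,0,0.02,0,0,-0.038,1, 0,0,0.02,0,0,-0.038,1, 0,0,0.02,0,0,-0.038,1, 0,0,0.02,0,0,-0.038,1, 0,0,0.02,0,0,-0.038,1]'
python3 -m creep '[0,0,0.02,0,0,-0.038,1, 0,0,0.015,0,0,-0.038,1, 0,0,0,0,0,-0.038,1, 0,0,0,0,0,0,1, 0,0,0,0,0,0,1]'
python3 - <<'E'
from h import *
go([490.4,-364.2,150],np.radians(75.6))
E
```

```text
time: 0.67
tcp_pos: [196.2, -513.7, 170.7]
tcp_rot: [-0.0, 0.885, 0.465, 0.0]
wrist_force: [0.2, 0.4, 0.1]
grip_width: 1.0
finger_force: 0.0
time: 1.08
tcp_pos: [196.2, -513.8, 150.3]
tcp_rot: [-0.0, 0.791, 0.612, 0.0]
wrist_force: [0.6, 0.2, 1.0]
grip_width: 0.998
finger_force: 0.0
tcp [ 196.2 -513.8  150.3] tool mm [218.9 247.    0.3] frac [0.3649 0.4116 0.0005]
heading tool x 75.41
turn z deg -0.19 frac -0.0011 q6 0.467
```

```bash
python3 -m creep '[0.0365,0.0412,0,0,0,0,1, 0.0365,0.0412,0,0,0,0,1, 0.0365,0.0412,0,0,0,0,1, 0.0365,0.0412,0,0,0,0,1, 0.0365,0.0412,0,0,0,0,1]'
python3 -m creep '[0.0365,0.0412,0,0,0,0,1, 0.0365,0.0412,0,0,0,0,1, 0.0365,0.0412,0,0,0,0,1, 0.0365,0.0412,0,0,0,0,1, 0.0365,0.0412,0,0,0,0,1]'
python3 -m creep '[0,0,0,0,0,0,1, 0,0,0,0,0,0,1, 0,0,0,0,0,0,1, 0,0,0,0,0,0,1, 0,0,0,0,0,0,1]'
python3 - <<'E'
from h import *
go([490.4,-364.2,46],np.radians(75.6))
c=r.read_camera("wrist");cv2.imwrite("pics/w1.png",c["frame"])
print(px(c,[490.4,-364.2,104]),px(c,[526,-225,10]),np.round(c["world_from_camera"],2).tolist())
E
```

```text
time: 1.5
tcp_pos: [344.4, -437.8, 150.8]
tcp_rot: [0.001, 0.792, 0.611, -0.0]
wrist_force: [0.2, -0.6, 0.2]
grip_width: 1.001
finger_force: 0.0
time: 1.92
tcp_pos: [491.6, -362.2, 150.8]
tcp_rot: [0.0, 0.791, 0.611, 0.0]
wrist_force: [0.0, -1.2, 0.6]
grip_width: 0.999
finger_force: 0.0
time: 2.33
tcp_pos: [489.2, -363.8, 150.5]
tcp_rot: [0.0, 0.791, 0.612, -0.0]
wrist_force: [-0.4, 0.4, 0.6]
grip_width: 1.004
finger_force: 0.0
tcp [ 489.2 -363.8  150.5] tool mm [-1.000e-01  1.200e+00  1.045e+02] frac [-0.0002  0.0021  0.1742]
heading tool x 75.48
turn z deg -0.12 frac -0.0007 q6 1.047
[np.float64(257.7416492124745), np.float64(215.0464610858506)] [np.float64(257.15378145212145), np.float64(1.023673544329597)] [[0.97, 0.24, 0.07, 506.63], [-0.25, 0.93, 0.26, -299.98], [0.0, -0.26, 0.96, 292.99], [0.0, 0.0, 0.0, 1.0]]
```

View pics/w1.png

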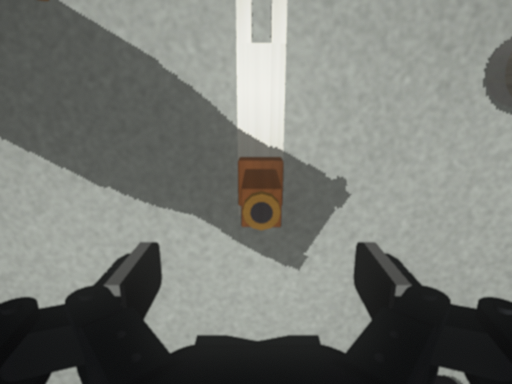

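Wrist view: the cup is at (262,212), the slot end at (261.5,42) and the foot's edges at columns 237 and 287 near the top. The aim is right to about 2 mm.

```bash
python3 - <<'E'
from h import *
c=r.read_camera("wrist")
cup=pt(c,261.5,212,104);sl=pt(c,261.5,42,10);print(cup,sl)
a=pt(c,262,1,10);b=pt(c,260.5,140,10);d=a-b;print("yaw edge",np.degrees(np.arctan2(d[1],d[0])))
d=sl-cup;y=np.arctan2(d[1],d[0]);print(np.hypot(*d[:2]),np.degrees(y))
go([cup[0],cup[1],46],y)
E
```

```text
[ 493.16373963 -362.87323364  104.        ] [ 522.03566618 -254.37681168   10.        ]
yaw edge 75.05196100532383
112.27226603618172 75.09839187627088
tcp [ 489.3 -363.7  150.5] tool mm [  1.8   3.5 104.5] frac [0.003  0.0058 0.1742]
heading tool x 75.5
turn z deg 0.4 frac 0.0022 q6 1.047
```

```bash
python3 -m creep '[0.001,0.004,0.034,0,0,0.0015,1, 0,0,0.04,0,0,0,1, 0,0,0.04,0,0,0,1, 0,0,0.04,0,0,0,1, 0,0,0.02,0,0,0,1]' 60
python3 -m creep '[0,0,0,0,0,0,0, 0,0,0,0,0,0,0, 0,0,0,0,0,0,0, 0,0,0,0,0,0,0, 0,0,0,0,0,0,0]' 60
python3 -m creep '[0,0,0,0,0,0,0, 0,0,0,0,0,0,0, 0,0,0,0,0,0,0, 0,0,0,0,0,0,0, 0,0,0,0,0,0,0]' 60
python3 - <<'E'
from h import *
# home target: stand origin 118 behind stud; approach 100 mm before home
x=np.array([np.cos(np.radians(86.8)),np.sin(np.radians(86.8))])
print((np.array([590.3,174.3])-118*x),(np.array([590.3,174.3])-228*x))
go([*(np.array([590.3,174.3])-228*x),100],np.radians(86.8))
E
```

```text
time: 2.85
tcp_pos: [491.1, -362.7, 43.2]
tcp_rot: [-0.001, 0.792, 0.611, -0.0]
wrist_force: [-0.1, 0.1, -0.2]
grip_width: 0.999
finger_force: 0.0
time: 3.27
tcp_pos: [492.8, -363.6, 47.1]
tcp_rot: [0.001, 0.792, 0.611, -0.0]
wrist_force: [0.6, -0.0, 1.9]
grip_width: 0.301
finger_force: 24.4
time: 3.68
tcp_pos: [492.7, -363.5, 47.1]
tcp_rot: [0.001, 0.791, 0.611, -0.0]
wrist_force: [-2.9, -0.0, 5.4]
grip_width: 0.295
finger_force: 60.8
[583.71306241  56.48398983] [577.57269686 -53.34449423]
tcp [ 492.7 -363.5   47.1] tool mm [321.5   3.7 -53.3] frac [ 0.5358  0.0062 -0.0888]
heading tool x 75.35
turn z deg -11.45 frac -0.0636 q6 1.054
```

```bash
python3 -m creep '[0,0,-0.015,0,0,0,0, 0,0,-0.03,0,0,0,0, 0,0,-0.03,0,0,-0.0212,0, 0,0,-0.03,0,0,-0.0212,0, 0,0,-0.015,0,0,-0.0212,0]'
python3 -m creep '[0.02,0.0045,0,0,0,0,0, 0.044,0.0094,0,0,0,0,0, 0.044,0.0094,0,0,0,0,0, 0.044,0.0094,0,0,0,0,0, 0.044,0.0094,0,0,0,0,0]'
python3 -m creep '[0.044,0.0094,0,0,0,0,0, 0.044,0.0094,0,0,0,0,0, 0.044,0.0094,0,0,0,0,0, 0.044,0.0094,0,0,0,0,0, 0.044,0.0094,0,0,0,0,0]'
python3 -m creep '[0.044,0.0094,0,0,0,0,0, 0.044,0.0094,0,0,0,0,0, 0.02,0.004,0,0,0,0,0, 0,0,0,0,0,0,0, 0,0,0,0,0,0,0]'
python3 - <<'E'
from h import *
x=np.array([np.cos(np.radians(86.8)),np.sin(np.radians(86.8))])
go([*(np.array([590.3,174.3])-228*x),63],np.radians(86.8))
c=r.read_camera("wrist");cv2.imwrite("pics/w2.png",c["frame"])
b=r.read_camera("top");cv2.imwrite("pics/t2.png",b["frame"])
for z in(45,55,65,98):print(z,px(c,[590.3,174.3,z]))
E
```

```text
time: 4.1
tcp_pos: [492.8, -363.2, 120.0]
tcp_rot: [0.001, 0.725, 0.688, 0.0]
wrist_force: [-0.1, -0.4, -6.6]
grip_width: 0.298
finger_force: 60.1
time: 4.52
tcp_pos: [523.9, -245.1, 117.2]
tcp_rot: [-0.001, 0.727, 0.687, -0.0]
wrist_force: [0.4, -0.1, -9.0]
grip_width: 0.297
finger_force: 60.0
time: 4.93
tcp_pos: [559.3, -114.7, 117.3]
tcp_rot: [-0.001, 0.727, 0.687, -0.0]
wrist_force: [0.0, -0.2, -8.2]
grip_width: 0.299
finger_force: 60.0
time: 5.35
tcp_pos: [576.6, -52.0, 117.4]
tcp_rot: [-0.0, 0.726, 0.687, -0.001]
wrist_force: [0.6, -0.3, -8.0]
grip_width: 0.297
finger_force: 60.0
tcp [576.6 -52.  117.4] tool mm [-1.2  1.1 54.4] frac [-0.0021  0.0018  0.0906]
heading tool x 86.86
turn z deg 0.06 frac 0.0003 q6 1.391
45 [np.float64(258.56049910062023), np.float64(-223.2552270407727)]
55 [np.float64(258.62030285535616), np.float64(-243.58397001364085)]
65 [np.float64(258.688032395282), np.float64(-266.60687910859764)]
98 [np.float64(258.99305013622995), np.float64(-370.2897880709823)]
```

View pics/w2.png

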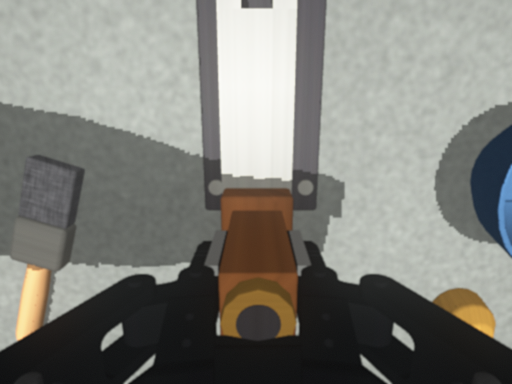

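The foot is held straight above the plate. At row 170 the foot spans columns 221–292 and the plate 207–318; at the top row they span 216–299 and 197–327.

```bash
python3 - <<'E'
from h import *
c=r.read_camera("wrist")
X=np.array([np.cos(np.radians(86.8)),np.sin(np.radians(86.8))]);Y=np.array([X[1],-X[0]]);S=np.array([590.3,174.3])
f=cv2.cvtColor(c["frame"],cv2.COLOR_BGR2GRAY)
for row in (20,80,150):
    g=np.abs(np.diff(cv2.GaussianBlur(f,(5,1),0)[row-3:row+4].astype(float).mean(0)))
    ii=[i for i in range(180,345) if g[i]==g[max(i-6,0):i+7].max() and g[i]>6];print(row,ii)
for row,a,b,z in((1,216,299,80),(170,221,292,80),(1,197,327,12),(170,207,318,12)):
    p,q=pt(c,a,row,z),pt(c,b,row,z);print(z,row,((p+q)/2)[:2].round(1),"right offset from plate axis",(((p+q)/2)[:2]-S)@Y,np.linalg.norm(p-q))
E
```

```text
20 [195, 216, 296, 324]
80 [198, 217, 294, 321]
150 [181, 201, 219, 292, 318]
80 1 [584.   61.6] right offset from plate axis 0.02718249614251224 41.221226667881346
80 170 [578.7 -23.6] right offset from plate axis -0.5326644184612512 40.20297113978845
12 1 [588.2  80. ] right offset from plate axis 3.1171644213382104 88.9501645243556
12 170 [582.4 -37.5] right offset from plate axis 3.9476346487838154 86.59254415690293
```

```bash
python3 -m creep '[0,0.0038,0.02,0,0,0,0, 0,0,0.03,0,0,0,0, 0,0,0.03,0,0,0,0, 0,0,0.012,0,0,0,0, 0,0,0,0,0,0,0]'
python3 -m creep '[0,0,0,0,0,0,0, 0.015,0,0,0,0,0,0, 0.02,0,0,0,0,0,0, 0.015,0,0,0,0,0,0, 0,0,0,0,0,0,0]'
python3 - <<'E'
from h import *
go([583.7,56.5,59],np.radians(86.8));print(r.get_state()["wrist_force"])
c=r.read_camera("wrist");cv2.imwrite("pics/w3.png",c["frame"])
E
```

```text
time: 5.92
tcp_pos: [578.1, -53.7, 61.0]
tcp_rot: [-0.001, 0.727, 0.687, -0.001]
wrist_force: [-0.1, 0.6, -7.2]
grip_width: 0.297
finger_force: 60.0
time: 6.33
tcp_pos: [581.3, -20.6, 63.4]
tcp_rot: [0.0, 0.726, 0.688, 0.001]
wrist_force: [0.1, -0.5, -7.5]
grip_width: 0.299
finger_force: 60.2
tcp [581.3 -20.6  63.4] tool mm [77.2 -1.7  4.4] frac [ 0.1286 -0.0029  0.0074]
heading tool x 86.92
turn z deg 0.12 frac 0.0006 q6 1.444
[ 0.08851303 -0.49964877 -7.54286173]
```

View pics/w3.png

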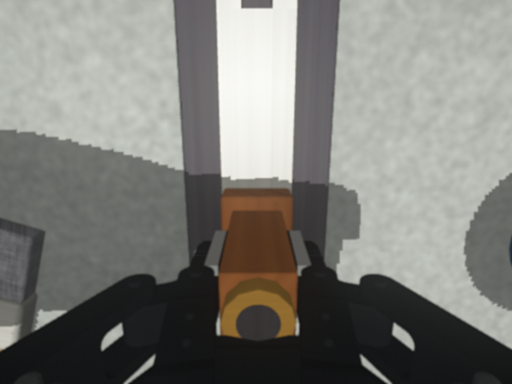

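Foot and plate are now centred and parallel (centres at about column 257). I'll lower to just above the plate and slide in.

```bash
python3 -m creep '[0,0,0.003,0,0,0,0, 0,0,0.003,0,0,0,0, 0.015,0,0,0,0,0,0, 0.02,0,0,0,0,0,0, 0.02,0,0,0,0,0,0]'
python3 -m creep '[0.02,0,0,0,0,0,0, 0.02,0,0,0,0,0,0, 0.01,0,0,0,0,0,0, 0,0,0,0,0,0,0, 0,0,0,0,0,0,0]'
python3 - <<'E'
from h import *
go([583.7,56.5,59],np.radians(86.8));print(r.get_state()["wrist_force"],r.get_state()["ft_torque"])
E
```

```text
time: 6.8
tcp_pos: [583.2, 9.9, 59.3]
tcp_rot: [0.0, 0.727, 0.687, 0.0]
wrist_force: [0.1, -3.1, -3.7]
grip_width: 0.292
finger_force: 60.6
time: 7.22
tcp_pos: [584.7, 41.1, 59.2]
tcp_rot: [-0.0, 0.726, 0.688, 0.001]
wrist_force: [-0.7, 3.1, -1.8]
grip_width: 0.297
finger_force: 60.9
tcp [584.7  41.1  59.2] tool mm [15.3 -1.8  0.2] frac [ 0.0255 -0.003   0.0004]
heading tool x 86.9
turn z deg 0.1 frac 0.0006 q6 1.551
[-0.70543795  3.09881992 -1.75495248] [ 0.80315262 -0.15130537  0.04936698]
```

```bash
python3 -m creep '[0.004,0,0,0,0,0,0, 0.004,0,0,0,0,0,0, 0.004,0,0,0,0,0,0, 0.003,0,0,0,0,0,0, 0,0,0,0,0,0,0]'
python3 -m creep '[0.002,0,0,0,0,0,0, 0.002,0,0,0,0,0,0, 0.002,0,0,0,0,0,0, 0,0,0,0,0,0,0, 0,0,0,0,0,0,0]'
python3 -m creep '[0.002,0,0,0,0,0,0, 0.002,0,0,0,0,0,0, 0.001,0,0,0,0,0,0, 0,0,0,0,0,0,0, 0,0,0,0,0,0,0]'
```

```text
time: 7.63
tcp_pos: [585.3, 48.7, 59.2]
tcp_rot: [0.0, 0.727, 0.687, 0.0]
wrist_force: [-0.8, -2.6, 0.2]
grip_width: 0.298
finger_force: 61.1
time: 8.05
tcp_pos: [585.4, 52.5, 59.2]
tcp_rot: [0.0, 0.727, 0.687, 0.0]
wrist_force: [-0.4, -4.1, 1.0]
grip_width: 0.3
finger_force: 61.2
time: 8.47
tcp_pos: [585.5, 55.4, 59.2]
tcp_rot: [0.0, 0.727, 0.687, 0.0]
wrist_force: [0.2, -4.7, 2.5]
grip_width: 0.299
finger_force: 61.3
```

```bash
python3 -m creep '[0.0015,0,0,0,0,0,0, 0.001,0,0,0,0,0,0, 0,0,0,0,0,0,0, 0,0,0,0,0,0,0, 0,0,0,0,0,0,0]'
python3 -m creep '[0.0015,0,0,0,0,0,0, 0.001,0,0,0,0,0,0, 0,0,0,0,0,0,0, 0,0,0,0,0,0,0, 0,0,0,0,0,0,0]'
```

```text
time: 8.88
tcp_pos: [585.6, 56.8, 59.2]
tcp_rot: [0.0, 0.727, 0.687, 0.0]
wrist_force: [-0.2, -4.3, 2.7]
grip_width: 0.3
finger_force: 61.4
time: 9.3
tcp_pos: [585.7, 57.4, 59.2]
tcp_rot: [0.001, 0.727, 0.687, -0.001]
wrist_force: [-0.8, -9.5, 3.4]
grip_width: 0.296
finger_force: 61.5
```

```bash
python3 -m creep '[0.0015,0,0,0,0,0,0, 0.001,0,0,0,0,0,0, 0,0,0,0,0,0,0, 0,0,0,0,0,0,0, 0,0,0,0,0,0,0]'
```

```text
time: 9.72
tcp_pos: [585.7, 57.7, 59.5]
tcp_rot: [0.002, 0.727, 0.687, -0.001]
wrist_force: [-2.6, -16.8, 4.8]
grip_width: 0.298
finger_force: 61.8
```

It's home: the force jumped to 17 N at y ≈ 57.5. I'll relax, release and rise.

```bash
python3 -m creep '[-0.002,0,0,0,0,0,0, -0.001,0,0,0,0,0,0, 0,0,0,0,0,0,0.6, 0,0,0,0,0,0,0.8, 0,0,0,0,0,0,0.8]' 30
python3 -m creep '[0,0,0,0,0,0,0.8, 0,0,-0.03,0,0,0,0.8, 0,0,-0.045,0,0,0,0.8, 0,0,-0.045,0,0,0,0.8, 0,0,-0.03,0,0,0,0.8]'
python3 -m creep '[-0.02,0,0,0,0,0,0.8, 0,0,0,0,0,0,0.8, 0,0,0,0,0,0,0.8, 0,0,0,0,0,0,0.8, 0,0,0,0,0,0,0.8]'
python3 - <<'E'
from h import *
go([590.3,126.6,130],np.radians(86.8));print(r.get_state()["wrist_force"])
o=np.zeros((600,800,3),np.uint8)
c=r.read_camera("wrist");o[:300,:400]=cv2.resize(c["frame"],(400,300))
s=r.read_camera("scene");o[:600,400:]=cv2.resize(s["frame"][165:285,220:300],(400,600),interpolation=cv2.INTER_CUBIC)
t=r.read_camera("top");o[300:,:400]=cv2.resize(t["frame"][140:215,160:260],(400,300),interpolation=cv2.INTER_CUBIC)
cv2.imwrite("pics/m4.png",o)
E
```

```text
time: 10.13
tcp_pos: [585.4, 58.6, 58.9]
tcp_rot: [-0.0, 0.726, 0.687, 0.0]
wrist_force: [0.1, -0.3, -0.4]
grip_width: 0.712
finger_force: 0.0
time: 10.55
tcp_pos: [586.0, 58.4, 151.4]
tcp_rot: [0.001, 0.726, 0.687, 0.001]
wrist_force: [0.5, -0.3, -0.3]
grip_width: 0.801
finger_force: 0.0
time: 10.97
tcp_pos: [584.4, 46.3, 148.0]
tcp_rot: [-0.001, 0.727, 0.687, -0.001]
wrist_force: [-0.6, -0.6, -0.7]
grip_width: 0.803
finger_force: 0.0
tcp [584.4  46.3 148. ] tool mm [80.5  1.4 18. ] frac [0.1342 0.0023 0.03  ]
heading tool x 86.8
turn z deg -0.0 frac -0.0 q6 1.563
[-0.60101285 -0.57186695 -0.65392035]
```

View pics/m4.png

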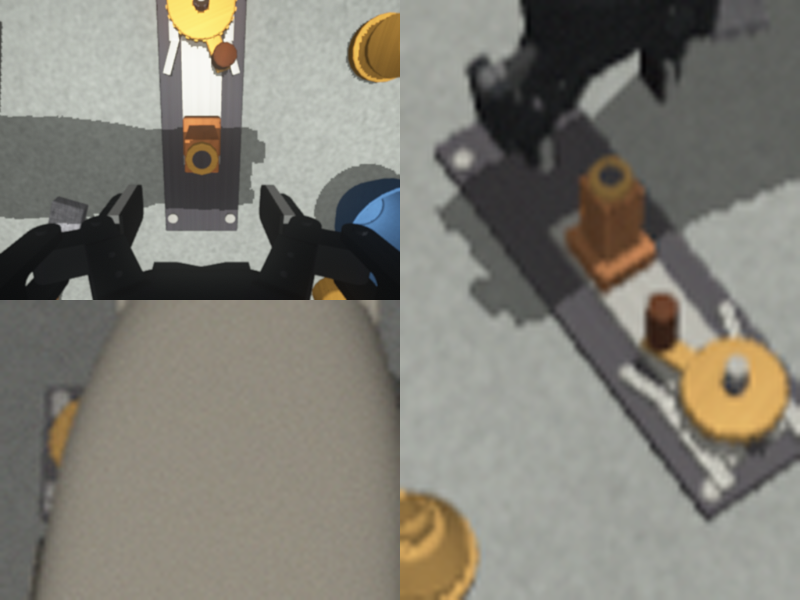

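The stand sits upright in line, fork under the ring. The grip top is at wrist px (286.7,69.5) and scene px (272.4,225.6); the stud top is at wrist (257.3,4).

```bash
python3 - <<'E'
from h import *
w=r.read_camera("wrist");s=r.read_camera("scene");t=r.read_camera("top")
print("grip w+s",tri(w,(286.7,69.5),s,(272.4,225.6)),"w+t",tri(w,(286.7,69.5),t,(200.5,166.2)),"s+t",tri(t,(200.5,166.2),s,(272.4,225.6)))
print("stud w",pt(w,257.3,4,82),"cup",pt(w,202*1.28,158*1.28,116))
for z in(90,95,100,105):print(z,pt(w,286.7,69.5,z),np.linalg.norm(pt(w,286.7,69.5,z)[:2]-[590.8,174.8]))
E
```

```text
grip w+s [606.36904038 130.43023081  95.2974587 ] w+t [609.4137449  131.0906084   67.13676369] s+t [604.01078063 127.9512615   88.40848039]
stud w [592.19516962 167.69209071  82.        ] cup [586.91030898  58.51104011 116.        ]
90 [607.32660476 130.48541316  90.        ] 47.29599636408454
95 [606.87663741 130.02744798  95.        ] 47.57141667947092
100 [606.42667006 129.5694828  100.        ] 47.85386612543283
105 [605.97670271 129.11151763 105.        ] 48.14322098539433
```

```bash
python3 - <<'E'
from h import *
go([606,129.5,62],np.radians(86.8))
E
```

```text
tcp [584.9  46.2 148.8] tool mm [84.3 16.5 86.8] frac [0.1405 0.0275 0.1447]
heading tool x 86.81
turn z deg 0.01 frac 0.0001 q6 1.562
```

```bash
python3 -m creep '[0.03,0.006,0,0,0,0,0.5, 0.04,0.008,0,0,0,0,0.5, 0.04,0.008,0,0,0,0,0.5, 0.03,0.0055,0,0,0,0,0.5, 0,0,0,0,0,0,0.5]' 30
python3 -m creep '[0,0,0.02,0,0,0,0.5, 0,0,0.04,0,0,0,0.5, 0,0,0.04,0,0,0,0.5, 0,0,0.03,0,0,0,0.5, 0,0,0.0145,0,0,0,0.5]' 30
python3 - <<'E'
from h import *
go([606,129.5,62],np.radians(86.8));print(r.get_state()["wrist_force"])
c=r.read_camera("wrist");o=np.zeros((384,812-12,3),np.uint8);o[:,:512]=c["frame"]
s=r.read_camera("scene");o[:,512:]=cv2.resize(s["frame"][190:286,240:312],(288,384),interpolation=cv2.INTER_CUBIC)
cv2.imwrite("pics/m5.png",o)
E
```

```text
time: 11.68
tcp_pos: [606.5, 131.9, 148.8]
tcp_rot: [-0.0, 0.726, 0.688, 0.0]
wrist_force: [-0.9, -0.2, 1.0]
grip_width: 0.499
finger_force: 0.0
time: 12.1
tcp_pos: [604.8, 128.5, 59.9]
tcp_rot: [-0.001, 0.727, 0.687, -0.001]
wrist_force: [0.0, -0.6, -0.4]
grip_width: 0.5
finger_force: 0.0
tcp [604.8 128.5  59.9] tool mm [ 1.1  1.2 -2.1] frac [ 0.0018  0.0019 -0.0035]
heading tool x 86.79
turn z deg -0.01 frac -0.0001 q6 1.701
[ 0.03351979 -0.63040079 -0.43807069]
```

View pics/m5.png

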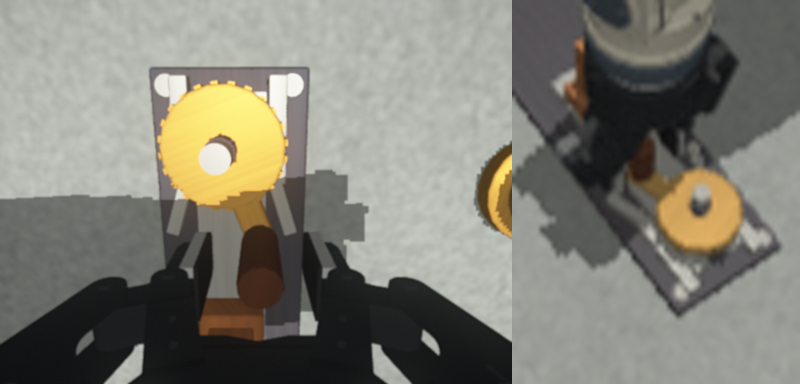

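The grip stands between the pads; its top is at about (260,285) and the stud top at (215,158). I'll close and get the stud position.

```bash
python3 -m creep '[0,0,0,0,0,0,0, 0,0,0,0,0,0,0, 0,0,0,0,0,0,0, 0,0,0,0,0,0,0, 0,0,0,0,0,0,0]' 30
python3 - <<'E'
from h import *
c=r.read_camera("wrist");s=r.get_state()
print("stud",pt(c,215,158,82),"plate end",pt(c,150,68,12),pt(c,309,68,12))
S=np.array([592,174.5]);p=s["tcp_pos"][:2]-S;print(np.hypot(*p),np.degrees(np.arctan2(p[1],p[0])),s["wrist_force"],s["tcp_pos"])
M=rot(s).as_matrix()
# rows: tool frac for circle r48, 15deg steps, from the angle
p0=np.degrees(np.arctan2(p[1],p[0]))
a=np.radians(p0-15*np.arange(25));P=np.c_[48*np.cos(a),48*np.sin(a),-.25*np.arange(25)]
print((np.diff(P,axis=0)@M/600).round(4)[:, :2].tolist())
E
```

```text
time: 12.62
tcp_pos: [606.8, 129.1, 63.7]
tcp_rot: [0.001, 0.727, 0.687, 0.001]
wrist_force: [0.8, -0.3, 6.5]
grip_width: 0.201
finger_force: 29.7
stud [593.81435981 175.64450043  82.        ] plate end [552.24894528 217.68792441  12.        ] [641.61787209 212.76878712  12.        ]
47.7090662947716 -71.86809684928592 [ 0.42369506 -0.19523117  7.21258089] [606.84733065 129.16004213  63.65149939]
[[-0.005, -0.0203], [0.0004, -0.0209], [0.0058, -0.0201], [0.0108, -0.0179], [0.0151, -0.0145], [0.0183, -0.0101], [0.0203, -0.005], [0.0209, 0.0004], [0.0201, 0.0058], [0.0179, 0.0108], [0.0145, 0.0151], [0.0101, 0.0183], [0.005, 0.0203], [-0.0004, 0.0209], [-0.0058, 0.0201], [-0.0108, 0.0179], [-0.0151, 0.0145], [-0.0183, 0.0101], [-0.0203, 0.005], [-0.0209, -0.0004], [-0.0201, -0.0058], [-0.0179, -0.0108], [-0.0145, -0.0151], [-0.0101, -0.0183]]
```

```bash
python3 -m creep '[-0.005,-0.0203,0.0004,0,0,0,0, 0.0004,-0.0209,0.0004,0,0,0,0, 0.0058,-0.0201,0.0004,0,0,0,0, 0.0108,-0.0179,0.0004,0,0,0,0, 0.0151,-0.0145,0.0004,0,0,0,0]'
python3 -m creep '[0,0,0,0,0,0,0, 0,0,0,0,0,0,0, 0,0,0,0,0,0,0, 0,0,0,0,0,0,0, 0,0,0,0,0,0,0]'
python3 - <<'E'
from h import *
s=r.get_state()
S=np.array([592,174.5]);p=s["tcp_pos"][:2]-S;u=p/np.hypot(*p);t=np.array([u[1],-u[0]]);f=s["wrist_force"][:2]
print(np.hypot(*p),np.degrees(np.arctan2(p[1],p[0])),"rad",f@u,"tan",f@t,s["wrist_force"],s["tcp_pos"])
E
```

```text
time: 13.08
tcp_pos: [551.0, 148.3, 62.4]
tcp_rot: [0.001, 0.727, 0.687, 0.001]
wrist_force: [1.1, 0.6, 5.6]
grip_width: 0.199
finger_force: 29.6
time: 13.5
tcp_pos: [551.5, 148.7, 62.4]
tcp_rot: [0.001, 0.726, 0.687, 0.001]
wrist_force: [-0.1, 1.0, 6.6]
grip_width: 0.201
finger_force: 29.7
47.984899725350765 -147.46556546879245 rad -0.41786584320761405 tan 0.9201079285057342 [-0.14255044  1.00044482  6.61129999] [551.54544839 148.69341449  62.3769905 ]
```

```bash
cat > f.py <<'E'
from h import *
s=r.get_state()
S=np.array([592,174.5]);p=s["tcp_pos"][:2]-S;u=p/np.hypot(*p);t=np.array([u[1],-u[0]]);f=s["wrist_force"][:2]
print("R",np.hypot(*p).round(1),"ang",np.degrees(np.arctan2(p[1],p[0])).round(1),"rad",(f@u).round(2),"tan",(f@t).round(2),"fz",s["wrist_force"][2].round(1),"z",s["tcp_pos"][2].round(1))
E
python3 -m creep '[0.0183,-0.0101,0.0004,0,0,0,0, 0.0203,-0.005,0.0004,0,0,0,0, 0.0209,0.0004,0.0004,0,0,0,0, 0.0201,0.0058,0.0004,0,0,0,0, 0.0179,0.0108,0.0004,0,0,0,0]' >/dev/null; python3 f.py
python3 -m creep '[0.0145,0.0151,0.0004,0,0,0,0, 0.0101,0.0183,0.0004,0,0,0,0, 0.005,0.0203,0.0004,0,0,0,0, -0.0004,0.0209,0.0004,0,0,0,0, -0.0058,0.0201,0.0004,0,0,0,0]' >/dev/null; python3 f.py
```

```text
R 49.3 ang 137.8 rad -0.21 tan -0.41 fz 5.6 z 61.2
R 49.1 ang 63.6 rad -1.66 tan -1.86 fz 6.2 z 59.9
```

```bash
python3 - <<'E'
from h import *
M=rot(r.get_state()).as_matrix()
a=np.radians(63.13-7.5*np.arange(49));P=np.c_[48*np.cos(a),48*np.sin(a),0*a]
for i in range(0,48,5):print(i,(np.diff(P,axis=0)@M/600).round(4)[i:i+5, :2].tolist())
E
```

```text
0 [[-0.0048, 0.0093], [-0.006, 0.0086], [-0.0071, 0.0077], [-0.008, 0.0067], [-0.0088, 0.0056]]
5 [[-0.0095, 0.0044], [-0.01, 0.0032], [-0.0103, 0.0018], [-0.0105, 0.0005], [-0.0104, -0.0009]]
10 [[-0.0102, -0.0023], [-0.0098, -0.0036], [-0.0093, -0.0048], [-0.0086, -0.006], [-0.0077, -0.0071]]
15 [[-0.0067, -0.008], [-0.0056, -0.0088], [-0.0044, -0.0095], [-0.0032, -0.01], [-0.0018, -0.0103]]
20 [[-0.0005, -0.0105], [0.0009, -0.0104], [0.0023, -0.0102], [0.0036, -0.0098], [0.0048, -0.0093]]
25 [[0.006, -0.0086], [0.0071, -0.0077], [0.008, -0.0067], [0.0088, -0.0056], [0.0095, -0.0044]]
30 [[0.01, -0.0032], [0.0103, -0.0018], [0.0105, -0.0005], [0.0104, 0.0009], [0.0102, 0.0023]]
35 [[0.0098, 0.0036], [0.0093, 0.0048], [0.0086, 0.006], [0.0077, 0.0071], [0.0067, 0.008]]
40 [[0.0056, 0.0088], [0.0044, 0.0095], [0.0032, 0.01], [0.0018, 0.0103], [0.0005, 0.0105]]
45 [[-0.0009, 0.0104], [-0.0023, 0.0102], [-0.0036, 0.0098]]
```

Rows 0–14 cover 112° and end at 337° of turning. The earliest possible bite is at 324°, so this is safe.

```bash
python3 -m creep '[-0.0048,0.0093,0.0002,0,0,0,0, -0.006,0.0086,0.0002,0,0,0,0, -0.0071,0.0077,0.0002,0,0,0,0, -0.008,0.0067,0.0002,0,0,0,0, -0.0088,0.0056,0.0002,0,0,0,0]'>/dev/null; python3 f.py
python3 -m creep '[-0.0095,0.0044,0.0002,0,0,0,0, -0.01,0.0032,0.0002,0,0,0,0, -0.0103,0.0018,0.0002,0,0,0,0, -0.0105,0.0005,0.0002,0,0,0,0, -0.0104,-0.0009,0.0002,0,0,0,0]'>/dev/null; python3 f.py
python3 -m creep '[-0.0102,-0.0023,0.0002,0,0,0,0, -0.0098,-0.0036,0.0002,0,0,0,0, -0.0093,-0.0048,0.0002,0,0,0,0, -0.0086,-0.006,0.0002,0,0,0,0, -0.0077,-0.0071,0.0002,0,0,0,0]'>/dev/null; python3 f.py
```

```text
R 48.1 ang 26.0 rad -0.06 tan 0.31 fz 5.5 z 59.4
R 47.8 ang -11.7 rad 0.22 tan 0.36 fz 4.6 z 58.7
R 47.7 ang -49.6 rad 0.42 tan -1.03 fz 5.7 z 58.1
```

```bash
python3 -m creep '[-0.0067,-0.008,0.0002,0,0,0,0, -0.0056,-0.0088,0.0002,0,0,0,0, -0.0044,-0.0095,0.0002,0,0,0,0, -0.0032,-0.01,0.0002,0,0,0,0, -0.0018,-0.0103,0.0002,0,0,0,0]'>/dev/null; python3 f.py
python3 -m creep '[-0.0005,-0.0105,0.0002,0,0,0,0, 0.0009,-0.0104,0.0002,0,0,0,0, 0.0023,-0.0102,0.0002,0,0,0,0, 0.0036,-0.0098,0.0002,0,0,0,0, 0.0048,-0.0093,0.0002,0,0,0,0]'>/dev/null; python3 f.py
```

```text
R 47.8 ang -87.4 rad 0.34 tan -0.31 fz 4.9 z 57.5
R 48.0 ang -125.2 rad -0.7 tan -0.63 fz 5.3 z 56.8
```

```bash
python3 -m creep '[0.006,-0.0086,0.0002,0,0,0,0, 0.0071,-0.0077,0.0002,0,0,0,0, 0.008,-0.0067,0.0002,0,0,0,0, 0.0088,-0.0056,0.0002,0,0,0,0, 0.0095,-0.0044,0.0002,0,0,0,0]'>/dev/null; python3 f.py
python3 -m creep '[0.01,-0.0032,0.0002,0,0,0,0, 0.0103,-0.0018,0.0002,0,0,0,0, 0.0105,-0.0005,0.0002,0,0,0,0, 0.0104,0.0009,0.0002,0,0,0,0, 0.0102,0.0023,0.0002,0,0,0,0]'>/dev/null; python3 f.py
```

```text
R 48.3 ang -162.8 rad 0.47 tan -0.23 fz 5.6 z 56.2
R 48.7 ang 159.9 rad 0.53 tan -1.54 fz 5.4 z 55.6
```

```bash
python3 -m creep '[0.0098,0.0036,0.0002,0,0,0,0, 0.0093,0.0048,0.0002,0,0,0,0, 0.0086,0.006,0.0002,0,0,0,0, 0.0077,0.0071,0.0002,0,0,0,0, 0.0067,0.008,0.0002,0,0,0,0]'>/dev/null; python3 f.py
```

```text
R 48.9 ang 122.9 rad 0.2 tan -1.53 fz 6.3 z 55.0
```

```bash
python3 -m creep '[0.0056,0.0088,0.0002,0,0,0,0, 0.0044,0.0095,0.0002,0,0,0,0, 0.0032,0.01,0.0002,0,0,0,0, 0.0018,0.0103,0.0002,0,0,0,0, 0.0005,0.0105,0.0002,0,0,0,0]'>/dev/null; python3 f.py
```

```text
R 48.7 ang 85.9 rad 0.66 tan -1.03 fz 4.5 z 54.3
```

```bash
python3 -m creep '[-0.0009,0.0104,0.0002,0,0,0,0, -0.0023,0.0102,0.0002,0,0,0,0, -0.0036,0.0098,0.0002,0,0,0,0, -0.0048,0.0093,0.0002,0,0,0,0, -0.006,0.0086,0.0002,0,0,0,0]'>/dev/null; python3 f.py
python3 -m creep '[-0.0071,0.0077,0.0002,0,0,0,0, -0.008,0.0067,0.0002,0,0,0,0, -0.0088,0.0056,0.0002,0,0,0,0, -0.0095,0.0044,0.0002,0,0,0,0, -0.01,0.0032,0.0002,0,0,0,0]'>/dev/null; python3 f.py
```

```text
R 48.3 ang 48.7 rad -0.68 tan 0.26 fz 5.7 z 53.7
R 47.8 ang 11.0 rad -0.67 tan -0.91 fz 5.2 z 53.1
```

Total about 637°. Next are rows 7–11 and 12–16.

```bash
python3 -m creep '[-0.0103,0.0018,0.0002,0,0,0,0, -0.0105,0.0005,0.0002,0,0,0,0, -0.0104,-0.0009,0.0002,0,0,0,0, -0.0102,-0.0023,0.0002,0,0,0,0, -0.0098,-0.0036,0.0002,0,0,0,0]'>/dev/null; python3 f.py
python3 -m creep '[-0.0093,-0.0048,0.0002,0,0,0,0, -0.0086,-0.006,0.0002,0,0,0,0, -0.0077,-0.0071,0.0002,0,0,0,0, -0.0067,-0.008,0.0002,0,0,0,0, -0.0056,-0.0088,0.0002,0,0,0,0]'>/dev/null; python3 f.py
```

```text
R 47.6 ang -27.0 rad 0.13 tan -0.95 fz 4.7 z 52.4
R 47.6 ang -65.0 rad -0.06 tan 0.18 fz 5.5 z 51.8
```

```bash
python3 -m creep '[-0.0044,-0.0095,0.0002,0,0,0,0, -0.0032,-0.01,0.0002,0,0,0,0, -0.0018,-0.0103,0.0002,0,0,0,0, -0.0005,-0.0105,0.0002,0,0,0,0, 0.0009,-0.0104,0.0002,0,0,0,0]'>/dev/null; python3 f.py
python3 -m creep '[0.0023,-0.0102,0.0002,0,0,0,0, 0.0036,-0.0098,0.0002,0,0,0,0, 0.0048,-0.0093,0.0002,0,0,0,0, 0.006,-0.0086,0.0002,0,0,0,0, 0.0071,-0.0077,0.0002,0,0,0,0]'>/dev/null; python3 f.py
```

```text
R 48.0 ang -102.9 rad 0.24 tan 0.08 fz 4.9 z 51.2
R 48.2 ang -140.0 rad -0.08 tan -2.35 fz 5.3 z 50.6
```

```bash
python3 -m creep '[0.004,-0.0034,0.0001,0,0,0,0, 0.004,-0.0033,0.0001,0,0,0,0, 0.0044,-0.0028,0.0001,0,0,0,0, 0.0044,-0.0028,0.0001,0,0,0,0, 0.0047,-0.0022,0.0001,0,0,0,0]'>/dev/null; python3 f.py
```

```text
R 48.1 ang -158.2 rad 0.23 tan -3.29 fz 7.0 z 50.3
```

```bash
python3 -m creep '[0.0019,-0.0009,0,0,0,0,0, 0.0019,-0.0008,0,0,0,0,0, 0.002,-0.0007,0,0,0,0,0, 0,0,0,0,0,0,0, 0,0,0,0,0,0,0]'>/dev/null; python3 f.py;python3 -m creep '[0.001,-0.0004,0,0,0,0,0, 0.001,-0.0004,0,0,0,0,0, 0.001,-0.0003,0,0,0,0,0, 0.001,-0.0003,0,0,0,0,0, 0.001,-0.0003,0,0,0,0,0]'>/dev/null; python3 f.py
```

```text
R 48.1 ang -162.7 rad 0.05 tan -3.17 fz 5.8 z 50.3
R 48.2 ang -166.1 rad -0.5 tan -4.82 fz 6.0 z 50.2
```

It bit, and the drag is clearly about 4 N. I'll let go and rise.

```bash
python3 -m creep '[0,0,0,0,0,0,0.45, 0,0,0,0,0,0,0.45, 0,0,0,0,0,0,0.45, 0,0,0,0,0,0,0.45, 0,0,0,0,0,0,0.45]'; python3 f.py
python3 -m creep '[0,0,-0.02,0,0,0,0.45, 0,0,-0.04,0,0,0,0.45, 0,0,-0.05,0,0,0,0.45, 0,0,-0.05,0,0,0,0.45, 0,0,-0.03,0,0,0,0.45]'
python3 -m creep '[-0.05,0,-0.03,0,0,0,0.45, -0.05,0,-0.03,0,0,0,0.45, -0.05,0,0,0,0,0,0.45, -0.04,0,0,0,0,0,0.45, 0,0,0,0,0,0,0.45]'
python3 - <<'E'
from h import *
c=r.read_camera("wrist");o=np.zeros((384,800,3),np.uint8);o[:,:512]=c["frame"]
s=r.read_camera("scene");o[:,512:]=cv2.resize(s["frame"][190:286,240:312],(288,384),interpolation=cv2.INTER_CUBIC)
cv2.imwrite("pics/m6.png",o)
E
```

```text
time: 22.25
tcp_pos: [544.3, 163.7, 49.3]
tcp_rot: [-0.0, 0.727, 0.687, -0.0]
wrist_force: [0.2, 0.3, 0.4]
grip_width: 0.45
finger_force: 0.0
R 48.9 ang -167.2 rad -0.26 tan 0.21 fz 0.4 z 49.3
time: 22.67
tcp_pos: [545.1, 163.8, 166.4]
tcp_rot: [0.001, 0.727, 0.687, 0.001]
wrist_force: [0.5, -0.3, 0.0]
grip_width: 0.45
finger_force: 0.0
time: 23.08
tcp_pos: [538.1, 46.5, 199.8]
tcp_rot: [0.001, 0.728, 0.686, -0.0]
wrist_force: [0.9, 0.6, -0.3]
grip_width: 0.452
finger_force: 0.0
```

View pics/m6.png

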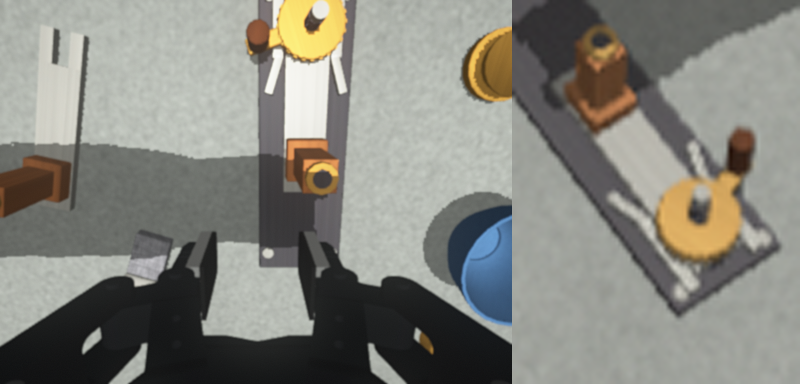

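The stand is upright with its foot under the ring, the ring is wound down with the grip at (258,38), the gripper is clear, and the bowl and brush look untouched. I'm handing in.

```bash
python3 -c "
from rig import r
print(r.finish_job())"
```

```text
the job is handed in; nothing more can be done
None
```

The job is handed in at about 23 s, verdict not shown: the right-hand stand sits upright and home against the stud, and I wound the ring about 2.25 turns until it bit and the last drag reading was 4.8 N (3.2 N just before; target 3 to 4 N), so the press may be a little over 20 N, then let go.

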